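Hold the new knight up beside the master for the camera

ROBOT

A 6-joint arm with a two-finger parallel gripper is mounted at the origin on the work surface. World frame = base frame: x ahead of the robot, y to its left, z up, the work surface at z = 0. Lengths are in mm, angles in rad, forces in N, time in s.
With the tool pointing down it reaches from about 350 to 875 mm from the base axis. Payload 4.2 kg.
Tool frame: the origin (TCP) lies between the finger pads, 19 mm behind the fingertips; this is the grasp point; z points along the fingers, y is the line along which they close (so a half turn about z gives the same grasp; the last joint's range is limited). The gripper opens to 85 mm and grips with 20 to 120 N. Pads are 22 mm wide; open, the fingers measure 114 mm over their backs; the gripper's body (76 mm by 85 mm) begins 54 mm behind the grasp point. The pads swing forward as they close: fully open they stand 13 mm farther back than shut.
Start: joints at [-1.074, 0.385, 0.008, 0, -1.194, -0.259], TCP at [147.246, -607.386, 250.012] pointing down, gripper open.
Joint ranges: [-3.14, 3.14], [-1.21, 2.06], [-1.07, 1.41], [-3.16, 2.05], [-2.99, -0.16], [-3.1, 3.1]. Speed limits (rad/s): [2.79, 2.79, 3.14, 3.14, 3.14, 3.14].

INTERFACE

Orientations are given as a unit quaternion [x, y, z, w].
In Python, from bench import * gives the robot as it stands.
- The arm moves only by the tool arm_command, never from a script. Its argument "steps" is one flat list of numbers, 4 for each row, row after row: the shift along the tool's x, y, z in m, then the turn about the tool's z in rad. In form: [tx, ty, tz, roll, tx, ty, tz, roll, ...]. A call has 1 to 20 rows; each row shifts and turns the commanded pose from where the row before left it, along the tool's axes as they then stand; what a row does not reach is not made up. A row lasts 1/8 s, in which the tool goes at most 62.5 mm and 10.7 degrees, less where a joint would pass 70% of its speed; a pose out of reach is approached as far as the arm can. A call with a gripper value outside its range is refused whole. "grip" is the finger opening in m, from 0 to 0.0854, set as the call begins (left out, the last holds). The fingers move at their own pace and stop on an object; the grip force is fixed at half the most. Time passes only in rows, so rows that do not move let the fingers close. It gives the time, the measured TCP pose, the force, the opening and the grip force at its end, in the units of the state.
- read_state(): the state, without advancing time (a new reading comes with each control period).
- get_image(name): name is "scene" or "top" or "wrist"; returns the picture (384x512x3 uint8, red, green, blue); there is no depth.
- get_calibration(name): a dict with "camera_matrix" (3x3 intrinsics, pixels), "cam_to_world" (4x4, takes a point from camera to world coordinates). Camera axes: x right, y down, z forward; pixel columns grow to the right and rows downward; lengths in mm; the calibration is good to about 2 mm. A picture is of the moment at which its call begins: read the wrist's pose just before it. get_calibration takes no time and is no camera call; for the wrist camera it gives the pose at the moment of the call.
- job_done(): hands the job in; it is judged then, once.
The state is a dict: "clock": time; "joints": joint angles; "joint_vel": joint speeds; "joint_efforts": joint torques, N m; "position": TCP position; "ee_rot": TCP orientation; "contact_force": force on the tool from outside, world axes, zero at the start; "wrist_torque": the same for the moment, N m; "gripper_width": finger opening in mm; "grasp_force": force on a finger pad.
Only numpy, scipy, OpenCV 4.12 (cv2) and the standard library are available. Lean on these libraries where they do the work, as an engineer would, in place of code of your own. Each camera call takes 0.05 s, during which the arm holds its last target. There are 200 camera calls.

TASK

Seat the finished master knight (round base, standing free on the bench) base down in the round pocket of the leaning seat in front of the inspection camera, its nose pointing towards the camera, and let go of it. Then pull the newly carved knight (the one with a square block under its base) out of the carving block and hold it in the air beside the master, on the left as seen from the robot, about 100 mm from it centre to centre, with its base level with the master's, leaning back the same way and its nose towards the camera like the master's. Finish while still holding it there, still and touching nothing else, and leave the mallet, gouge and pawn alone.

Things in the scene. Friction and masses are not known exactly. Their poses are not given: they have to be found in the camera images.
- master: Finished chess knight, pale wood, 96 mm tall, about 60 g, upright on the bench left or right of the jig, nose within 45 deg of straight away from the robot. Origin: centre of its underside; z up, x to the nose, y its left. Weighted round base 38 mm across (foot 35), above z 22 mm a flat-sided slab 24 mm thick in y up to z 87: grip it there, fingers closing along y, TCP on the z axis at z 72 mm.
- master_nose (a point): Point on the master's nose, at x 30, z 58 mm in its frame. Seen from the side: neck and head lie between x -17 and 15 mm; the muzzle reaches out to x 34 mm at z 48 to 75 mm; two ears on top, z 87 to 96 mm.
- fresh: New knight, same shape, size, axes and grip as the master (origin: centre of the round base's underside), but with a square waste block 32 x 32 x 26 mm under the base (z -26 to 0); about 70 g. It starts upright with that block in the carving block's hole, origin 2 mm above the carving block's top, turned as the carving block is; it lifts straight out (over 26 mm).
- fresh_nose (a point): Point on the new knight's nose, at x 30, z 58 mm in its frame.
- pocket: Seat: grey metal block 70 x 70 x 30 mm leaning back 0.26 rad, round pocket 40 mm wide, 16 mm deep in its top (top face z 16 mm). Origin: centre of pocket floor, 110 mm above bench. z: out along the pocket, up and leaning to the robot; x: to the camera, tipped up; y: level, left. Seated master: origin and axes as these. New knight: origin at (0, 100, 0) mm in this frame, in the air, same axes.
- jig: Fixed inspection jig: plywood base 360 x 110 x 16 mm, the seat's foot, and 272 mm beyond the seat a post with a black camera (lens about 215 mm beyond the seat, 240 mm above the bench) looking back at the seat. Origin: on the bench under the pocket; x to the camera, z up. Camera on the side away from the robot, turned up to 0.25 rad.
- nest: Fixed carving block, wood, 100 x 100 x 50 mm, with a 35 mm square hole 24 mm deep in the middle of its top. Origin: centre of its underside, z up. The new knight stands in it.
- mallet: Bystander: wooden mallet lying near the robot, head 60 x 110 x 70 mm, handle 170 mm along -x of its frame. Origin: under the head's centre.
- gouge: Bystander: carving gouge lying on the bench at the far left, 220 mm long, handle 24 mm wide to -x, steel blade to +x. Origin: on the bench near its middle.
- pawn: Bystander: turned chess pawn, 75 mm tall, base 36 mm across, standing at the far right. Origin: centre of its underside.

How it is judged:
By the outcome, as a careful person would: the job done as asked, in the order asked, and still so for the second after the job is handed in, while the arm keeps its last pose, push and grip.
It also fails if it takes over 64 s, if anything falls off the work surface, if the arm or the gripper's body presses on something with over 40 N, if the wrist force passes 120 N, or if a joint passes its speed limit or range.

## Working session

There is one attempt and no reset: what is moved stays moved. The work goes in short steps, Python scripts to look and compute and a tool call to move; the robot and the scene stay as the last step left them, time stands still between calls to the robot, and variables do not carry over. Pictures are saved under pics/ and viewed, at most 10 in all, crops included, and the job is handed in when it is done.

Besides the shell and the picture viewer there is one more tool, called by a JSON object that holds its "method" and its "body", one argument or row to a line. arm_command: Moves the arm, as the interface text tells. Its arguments: {"type":"object","properties":{"steps":{"type":"array","items":{"type":"number"}},"grip":{"type":"number"}},"required":["steps"]}

```bash
mkdir -p pics; python3 - <<'E'
from bench import *
import cv2,numpy as np
for n in("scene","top"):
    im=get_image(n); cv2.imwrite(f"pics/{n}0.png",im[...,::-1]); c=get_calibration(n); print(n,np.round(c["camera_matrix"],1).tolist(),np.round(c["cam_to_world"],3).tolist())
a=cv2.imread("pics/scene0.png");b=cv2.imread("pics/top0.png")
cv2.imwrite("pics/top0b.png",cv2.resize(b,(800,600),interpolation=cv2.INTER_CUBIC))
cv2.imwrite("pics/scene0b.png",cv2.resize(a,(800,600),interpolation=cv2.INTER_CUBIC))
s=read_state();print(s)
E
```

```text
scene [[450.5, 0.0, 253.2], [0.0, 450.5, 197.0], [0.0, 0.0, 1.0]] [[-0.036, 0.779, -0.627, 1249.966], [0.999, 0.026, -0.024, 9.284], [-0.003, -0.627, -0.779, 921.008], [0.0, 0.0, 0.0, 1.0]]
top [[427.4, 0.0, 248.9], [0.0, 427.4, 180.0], [0.0, 0.0, 1.0]] [[0.024, -0.994, 0.111, 460.399], [-0.999, -0.026, -0.019, 4.544], [0.022, -0.111, -0.994, 1261.228], [0.0, 0.0, 0.0, 1.0]]
{'clock': 0.1, 'joints': array([-1.07439791e+00,  3.85477313e-01,  6.77878364e-03, -4.26610548e-04,
       -1.19399328e+00, -2.58617008e-01]), 'joint_vel': array([ 4.74288376e-04, -2.40276321e-03,  4.35249876e-03,  1.27799460e-03,
        9.32571734e-05,  3.92291599e-04]), 'joint_efforts': array([ 1.68128577e-04, -3.93320954e+01,  1.88929045e+01,  4.19793114e+00,
       -2.59049768e-03, -1.49494667e-06]), 'position': array([ 147.13394895, -606.94506437,  249.03997088]), 'ee_rot': array([-1.18532640e-01,  9.92949684e-01,  9.54087820e-04, -1.65035638e-04]), 'contact_force': array([ 0.05544327, -0.26546489, -0.79276307]), 'wrist_torque': array([-0.02125463,  0.01144597, -0.04246387]), 'grasp_force': 0.0, 'gripper_width': 85.41166036174624}
```

View pics/top0b.png

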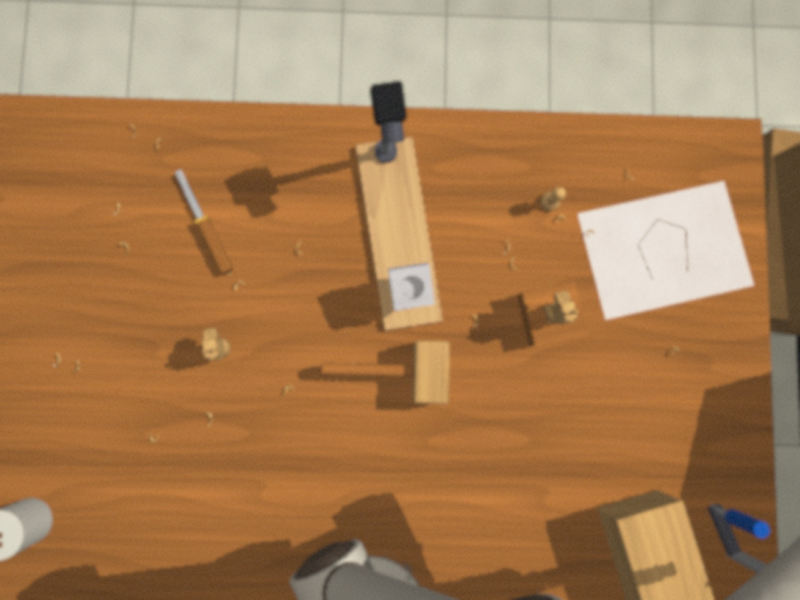

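View pics/scene0b.png

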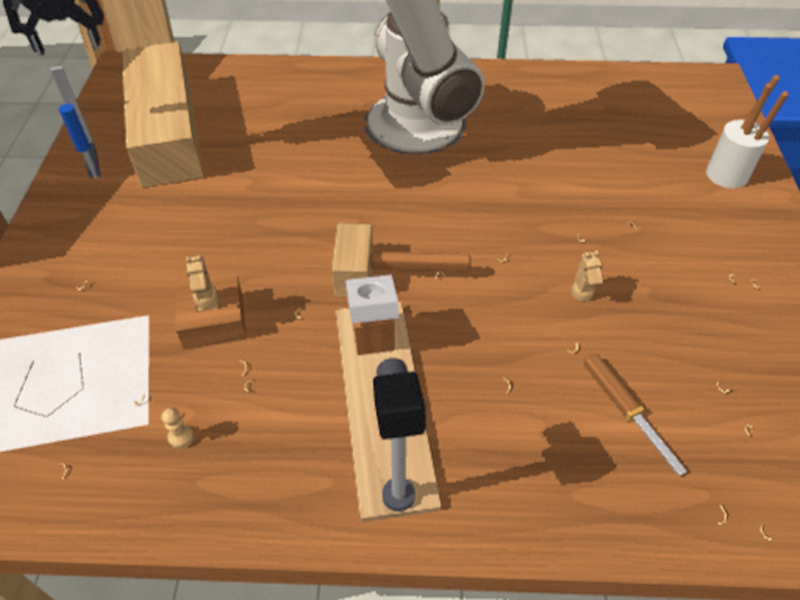

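The top view (800×600) shows the master at (213,345), the new knight in its nest at (560,308), the seat pocket at (412,288) and the mallet at (430,372). In the scene view the master is at (588,275) and the new knight at (202,285).

```bash
cat > h.py <<'E'
from bench import *
import cv2,numpy as np
from scipy.spatial.transform import Rotation as R
def ray(c,px):
    K=c["camera_matrix"];T=np.array(c["cam_to_world"]);d=T[:3,:3]@np.linalg.inv(K)@np.array([px[0],px[1],1.]);return T[:3,3],d
def onz(c,px,z):
    o,d=ray(c,px);return np.round(o+d*(z-o[2])/d[2],1)
def proj(c,P):
    T=np.linalg.inv(np.array(c["cam_to_world"]));p=np.array(c["camera_matrix"])@(T[:3,:3]@np.array(P,float)+T[:3,3]);return p[:2]/p[2]
def tri(c1,p1,c2,p2):
    o1,d1=ray(c1,p1);o2,d2=ray(c2,p2);s=np.linalg.lstsq(np.stack([d1,-d2],1),o2-o1,rcond=None)[0]
    a=o1+s[0]*d1;b=o2+s[1]*d2;return np.round((a+b)/2,1),round(float(np.linalg.norm(a-b)),1)
def tool(world):  # world shift mm -> tool axes m
    return np.round(R.from_quat(read_state()["ee_rot"]).inv().apply(world)/1000,4)
E
python3 - <<'E'
from h import *
t=cv2.imread("pics/top0.png");s=cv2.imread("pics/scene0.png")
ct=get_calibration("top");cs=get_calibration("scene")
def crop(im,x,y,k=4,w=66,h=75): return cv2.resize(im[y-h//2:y-h//2+h,x-w//2:x-w//2+w],None,fx=k,fy=k,interpolation=cv2.INTER_CUBIC)
m=np.vstack([np.hstack([crop(t,*p) for p in((136,221),(355,200),(264,184))]),np.hstack([crop(s,*p) for p in((377,176),(135,195),(238,195))])])
cv2.imwrite("pics/mont.png",m)
f=1/1.5625
print("master",onz(ct,(213*f,340*f),60),"fresh",onz(ct,(563*f,305*f),110),"pocket",onz(ct,(412*f,288*f),125))
for p in((357,148),(383,328),(412,140),(440,320)):print(onz(ct,(p[0]*f,p[1]*f),16))
w=get_calibration("wrist");print(np.round(w["camera_matrix"],1).tolist());s=read_state();r=R.from_quat(s["ee_rot"])
print(r.as_matrix().round(3));T=np.array(w["cam_to_world"]);print((r.inv().as_matrix()@T[:3,:3]).round(3),r.inv().apply(T[:3,3]-s["position"]).round(1))
E
```

```text
master [481.  292.5  60. ] fresh [ 555.5 -321.1  110. ] pocket [576.8 -57.1 125. ]
[854.9  48.   16. ]
[511.7 -10.5  16. ]
[874.  -57.2  16. ]
[ 529.3 -116.5   16. ]
[[332.2, 0.0, 254.4], [0.0, 332.2, 184.1], [0.0, 0.0, 1.0]]
[[-0.972 -0.235 -0.001]
 [-0.235  0.972  0.002]
 [ 0.     0.002 -1.   ]]
[[-0.001 -0.955 -0.297]
 [ 1.    -0.001  0.   ]
 [-0.    -0.297  0.955]] [  74.8   -0.5 -124. ]
```

View pics/mont.png

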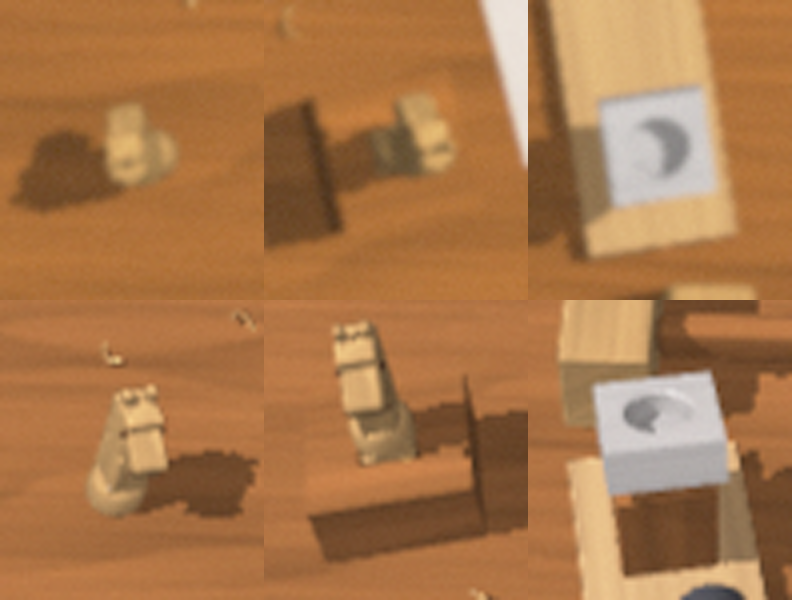

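The top face of the seat is centred near montage (659,147) in the top view and (659,414) in the scene view. The jig edges give a yaw of about 0.17 rad. Both noses point away from the robot. I'll move in for close looks, the new knight first because it's on the way.

{"method": "arm_command", "body": {
  "steps": [-0.045,0.0185,-0.002,0,-0.045,0.0185,-0.002,0,-0.045,0.0185,-0.002,0,-0.045,0.0185,-0.002,0,-0.045,0.0185,-0.002,0,-0.045,0.0185,-0.002,0,-0.045,0.0185,-0.002,0,-0.045,0.0185,-0.002,0,-0.045,0.0185,-0.002,0,-0.045,0.0185,-0.002,0,0,0,0,0,0,0,0,0]
}}

```text
clock: 1.6
position: [540.6, -321.4, 269.4]
ee_rot: [-0.119, 0.993, 0.0, -0.001]
contact_force: [-0.6, 0.9, -0.1]
gripper_width: 85.2
grasp_force: 0.0
```

```bash
python3 - <<'E'
from h import *
s=read_state();c=get_calibration("wrist");im=get_image("wrist")
cv2.imwrite("pics/w1.png",im[...,::-1]);np.savez("pics/w1.npz",K=c["camera_matrix"],T=c["cam_to_world"])
print(s["position"].round(1),s["joints"].round(2),s["clock"])
ct=get_calibration("top");cs=get_calibration("scene")
print("seat top",tri(ct,(263.3,183.4),cs,(237.9,186.6)),onz(ct,(263.3,183.4),125.5),onz(cs,(237.9,186.6),125.5))
E
```

```text
[ 540.6 -321.4  269.4] [-0.28  0.38  0.05 -0.   -1.24 -1.05] 1.6
seat top (array([579.3, -54.1, 124.3]), 3.9) [579.2 -56.  125.5] [580.3 -52.  125.5]
```

View pics/w1.png

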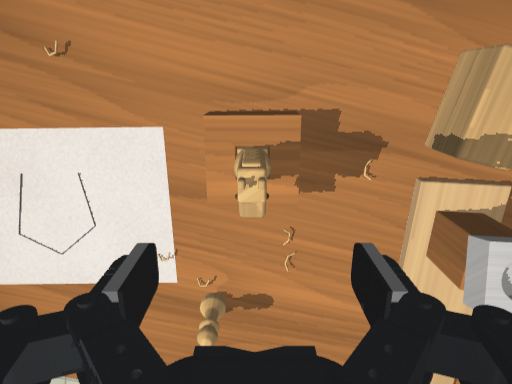

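The wrist view shows the nest top between columns 205 and 301, with its near edge at row 113. The new knight is centred on column 253, with its muzzle end at (253,215), so it's nearly aligned with the tool. Next I'll compute its position and look at the master.

```bash
python3 - <<'E'
from h import *
f=np.load("pics/w1.npz");c={"camera_matrix":f["K"],"cam_to_world":f["T"]}
for p in((205,114),(301,112),(301,194),(206,198)):print(p,onz(c,p,50))
for p in((236,150),(270,150)):print("ears",onz(c,p,145))
for p in((240,216),(267,216)):print("muzzle",onz(c,p,100))
g=cv2.cvtColor(cv2.imread("pics/w1.png"),cv2.COLOR_BGR2GRAY).astype(float)
dy=np.diff(cv2.GaussianBlur(g,(3,3),0),axis=0)
for x in range(210,298,12): print(x,[ (int(r)+104,int(dy[r+104,x])) for r in np.argsort(-abs(dy[104:120,x]))[:2]], end=' ')
E
```

```text
(205, 114) [ 510.6 -380.6   50. ]
(301, 112) [ 485.8 -286.4   50. ]
(301, 194) [ 570.3 -262.2   50. ]
(206, 198) [ 599.2 -362.2   50. ]
ears [ 519.7 -341.3  145. ]
ears [ 513.7 -316.2  145. ]
muzzle [ 590.4 -323.9  100. ]
muzzle [ 584.4 -298.9  100. ]
210 [(114, 30), (115, 29)] 222 [(114, 31), (115, 29)] 234 [(114, 30), (115, 25)] 246 [(114, 31), (115, 25)] 258 [(114, 30), (115, 25)] 270 [(114, 30), (115, 24)] 282 [(114, 29), (110, -25)] 294 [(114, 29), (109, -23)]
```

{"method": "arm_command", "body": {
  "steps": [0.0,0.05,0,0,0.0,0.05,0,0,0.0,0.05,0,0,0.0,0.05,0,0,0.0,0.05,0,0,0.0,0.05,0,0,0.0,0.05,0,0,0.0,0.05,0,0,0.0,0.05,0,0,0,0.05,0,0,0,0.05,0,0,0,0.05,0,0,-0.025,0.005,0,0,-0.025,0.005,0,0,0,0,0,0,0,0,0,0]
}}

```text
clock: 3.65
position: [445.6, 281.7, 269.9]
ee_rot: [-0.118, 0.993, -0.0, -0.0]
contact_force: [-0.7, -0.5, 0.4]
gripper_width: 85.6
grasp_force: 0.0
```

```bash
python3 - <<'E'
from h import *
s=read_state();c=get_calibration("wrist");im=get_image("wrist")
cv2.imwrite("pics/w2.png",im[...,::-1]);np.savez("pics/w2.npz",K=c["camera_matrix"],T=c["cam_to_world"])
print(s["position"].round(1),s["joints"].round(2),s["clock"])
E
```

```text
[445.6 281.7 269.9] [ 0.87  0.2  -0.2  -0.   -1.17 -2.21] 3.65
```

View pics/w2.png

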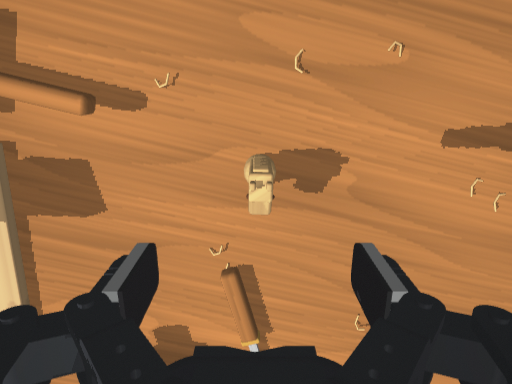

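The master sits at about (260,185), with its base arc at the top (rows 155 to 185) and its muzzle end at (260,213). I'll zoom in to get its yaw.

```bash
python3 - <<'E'
from h import *
im=cv2.imread("pics/w2.png");h=cv2.cvtColor(im,cv2.COLOR_BGR2HSV)
x0,y0=230,140;cr=im[y0:y0+85,x0:x0+60]
cv2.imwrite("pics/w2c.png",cv2.resize(cr,None,fx=7,fy=7,interpolation=cv2.INTER_NEAREST))
m=(h[...,1]<150).astype(np.uint8);m[:y0]=0;m[y0+85:]=0;m[:,:x0]=0;m[:,x0+60:]=0
for r in range(150,218,3):
    q=np.where(m[r])[0]; print(r,q.min() if len(q) else None,q.max() if len(q) else None,len(q),end=' | ')
E
```

```text
150 283 289 7 | 153 267 286 4 | 156 250 283 23 | 159 247 287 31 | 162 246 289 32 | 165 244 289 42 | 168 244 289 40 | 171 244 289 43 | 174 244 289 43 | 177 244 288 45 | 180 246 279 34 | 183 248 273 26 | 186 248 273 26 | 189 248 272 25 | 192 248 272 25 | 195 247 273 27 | 198 247 273 27 | 201 248 271 24 | 204 248 271 24 | 207 248 271 24 | 210 248 270 23 | 213 249 269 21 | 216 None None 0 |
```

View pics/w2c.png

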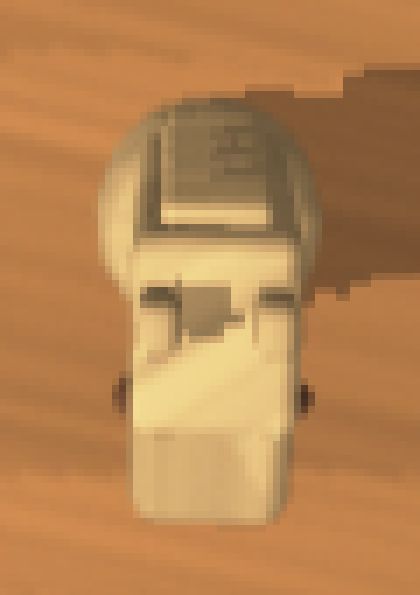

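```bash
python3 - <<'E'
from h import *
f=np.load("pics/w2.npz");c={"camera_matrix":f["K"],"cam_to_world":f["T"]}
r=R.from_quat(read_state()["ee_rot"])
from math import *
base=onz(c,(259.9,169.5),10)
print("base",base)
for n,p,z in(("eyeL",(247.1,196.4),76),("eyeR",(273.7,196.9),76),("muzL",(249,212),60),("muzR",(271.2,213),60),("muzTopL",(249,201),75),("muzTopR",(271.8,201),75)):
    q=onz(c,p,z);print(n,q,np.hypot(*(q-base)[:2]).round(1))
for pts in (((247.1,196.4),(273.7,196.9),76),((249,214),(271.2,214),60)):
    a=onz(c,pts[0],pts[2]);b=onz(c,pts[1],pts[2]);m=(a+b)/2-base;print("dir",atan2(m[1],m[0]),"perp",atan2(-(b-a)[0],(b-a)[1]),np.hypot(*m[:2]))
# predicted pixels for hypotheses
for yaw in(.15,.2,.25,.3):
    Rz=R.from_euler("z",yaw)
    P=[(34,12,60),(34,-12,60),(34,12,72),(34,-12,72),(-15,12,84),(-15,-12,84),(0,19,10),(0,-19,10),(-17.5,0,0)]
    print(yaw,[proj(c,Rz.apply(p)+[base[0],base[1],0]).round(1).tolist() for p in P])
E
```

```text
base [469.4 293.6  10. ]
eyeL [483.2 282.6  76. ] 17.6
eyeR [477.5 308.9  76. ] 17.3
muzL [505.7 289.6  60. ] 36.5
muzR [501.2 313.2  60. ] 37.4
muzTopL [488.  285.7  75. ] 20.2
muzTopR [482.5 308.3  75. ] 19.7
dir 0.19388063583663953 perp 0.21342917117540083 11.159077022764961
dir 0.22577572584079586 perp 0.23489835940781534 36.62963281279247
0.15 [[268.8, 212.5], [246.7, 210.7], [269.3, 216.8], [246.4, 215.0], [274.8, 175.0], [250.1, 172.9], [275.7, 170.8], [244.0, 168.2], [261.0, 153.4]]
0.2 [[270.4, 212.1], [248.2, 211.3], [271.0, 216.4], [248.0, 215.6], [274.1, 174.3], [249.3, 173.5], [275.8, 170.0], [244.0, 168.9], [260.3, 153.3]]
0.25 [[272.0, 211.6], [249.8, 211.9], [272.6, 215.9], [249.7, 216.2], [273.3, 173.7], [248.5, 174.1], [275.8, 169.3], [244.0, 169.7], [259.6, 153.3]]
0.3 [[273.6, 211.0], [251.4, 212.3], [274.2, 215.3], [251.3, 216.6], [272.6, 173.1], [247.8, 174.7], [275.8, 168.5], [244.0, 170.5], [258.9, 153.4]]
```

{"method": "arm_command", "body": {
  "steps": [-0.0127,0.003,0.03,0,-0.0127,0.003,0.03,0,0,0,0.04,0,0,0,0.04,0,0,0,0.03,0,0,0,0.02,0,0,0,0.008,0,0,0,0,0,0,0,0,0],
  "grip": 0.0854
}}

```text
clock: 4.82
position: [469.7, 295.3, 73.2]
ee_rot: [-0.119, 0.993, 0.001, 0.001]
contact_force: [1.0, -0.5, 0.2]
gripper_width: 85.6
grasp_force: 0.0
```

{"method": "arm_command", "body": {
  "steps": [0,0,0,0,0,0,0,0,0,0,0,0,0,0,0,0,0,0,0,0,0,0,0,0],
  "grip": 0.015
}}

```text
clock: 5.58
position: [469.2, 294.8, 72.1]
ee_rot: [-0.119, 0.993, 0.0, 0.0]
contact_force: [-0.5, 0.6, 1.0]
gripper_width: 23.2
grasp_force: 62.0
```

```bash
python3 - <<'E'
from h import *
s=read_state();print(s["position"].round(1),s["contact_force"].round(1),s["gripper_width"],s["grasp_force"],s["clock"])
c=get_calibration("wrist");cv2.imwrite("pics/w3.png",get_image("wrist")[...,::-1]);np.savez("pics/w3.npz",K=c["camera_matrix"],T=c["cam_to_world"])
E
```

```text
[469.2 294.8  72.1] [-0.5  0.6  1. ] 23.226309005185843 61.98935508728027 5.575
```

View pics/w3.png

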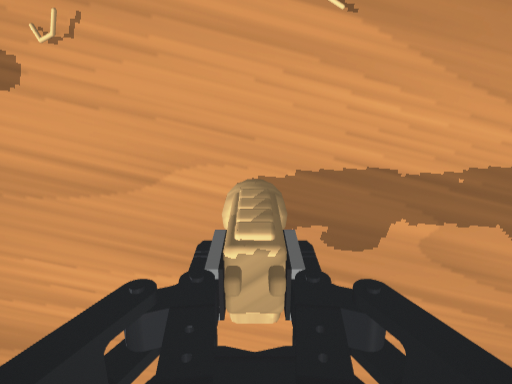

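The master is held squarely, with its rear base edge at (255,180). I'll lift it and hover just beyond the seat so the wrist camera can see the pocket.

{"method": "arm_command", "body": {
  "steps": [0,0,-0.02,0,0,0,-0.05,0,0,0,-0.054,0,0,0,-0.054,0,-0.0124,-0.0463,0,0,-0.0124,-0.0463,0,0,-0.0124,-0.0463,0,0,-0.0124,-0.0463,0,0,-0.0124,-0.0463,0,0,-0.0124,-0.0463,0,0,-0.0124,-0.0463,0,0,-0.0124,-0.0463,0,0,0,0,0,0.067,0,0,0,0,0,0,0,0]
}}

```text
clock: 7.5
position: [652.6, -41.4, 249.8]
ee_rot: [-0.086, 0.996, 0.0, -0.0]
contact_force: [0.1, -0.4, -0.2]
gripper_width: 23.3
grasp_force: 61.9
```

```bash
python3 - <<'E'
from h import *
s=read_state();print(s["position"].round(1),R.from_quat(s["ee_rot"]).as_matrix().round(3).tolist(),s["contact_force"].round(1),s["gripper_width"],s["clock"])
c=get_calibration("wrist");im=get_image("wrist");cv2.imwrite("pics/w4.png",im[...,::-1]);np.savez("pics/w4.npz",K=c["camera_matrix"],T=c["cam_to_world"])
f=np.load("pics/w3.npz");c={"camera_matrix":f["K"],"cam_to_world":f["T"]};print("base rear",onz(c,(255,180),8))
E
```

```text
[652.6 -41.4 249.8] [[-0.985, -0.171, -0.0], [-0.171, 0.985, 0.0], [0.0, 0.0, -1.0]] [ 0.1 -0.4 -0.2] 23.298954288171526 7.5
base rear [450.8 290.2   8. ]
```

View pics/w4.png

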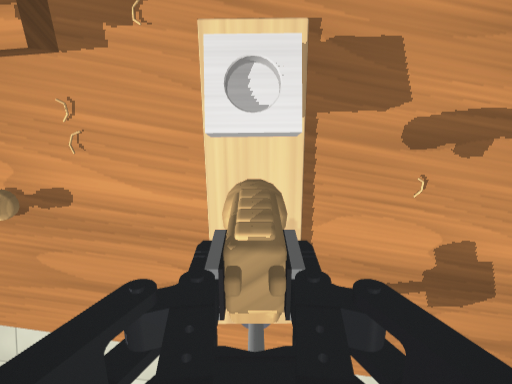

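The seat's top face spans about (204,34) to (301,134), and the pocket is centred near (253,83). I'll measure both.

```bash
python3 - <<'E'
from h import *
im=cv2.imread("pics/w4.png");h=cv2.cvtColor(im,cv2.COLOR_BGR2HSV)
m=((h[...,1]<45)&(h[...,2]>60)).astype(np.uint8);m[:15]=0;m[145:]=0;m[:,:190]=0;m[:,315:]=0
top=((h[...,1]<45)&(h[...,2]>185)).astype(np.uint8)*m
cs,_=cv2.findContours(top,cv2.RETR_CCOMP,cv2.CHAIN_APPROX_NONE)
cs=sorted(cs,key=cv2.contourArea)[::-1][:3]
q=cv2.approxPolyDP(cs[0],6,True)[:,0];print(q.tolist(),cv2.minAreaRect(cs[0]))
f=np.load("pics/w4.npz");c={"camera_matrix":f["K"],"cam_to_world":f["T"]}
g=cv2.GaussianBlur(cv2.cvtColor(im,cv2.COLOR_BGR2GRAY),(3,3),0)
# rim: outward-most dark->bright transition along radial rays from centre
pts=[]
for a in np.arange(0,2*np.pi,.1):
    rr=np.arange(20,38,.25);v=np.array([g[int(round(83+r*np.sin(a))),int(round(253+r*np.cos(a)))] for r in rr],float)
    d=np.convolve(v,[1]*4+[0]*0+[-1]*4,'valid');k=np.argmax(np.abs(d))
    pts.append((253+(rr[k]+.9)*np.cos(a),83+(rr[k]+.9)*np.sin(a)))
e=cv2.fitEllipse(np.array(pts,np.float32));print(e)
ps=.17;z=np.array([-np.sin(.26)*np.cos(ps),-np.sin(.26)*np.sin(ps),np.cos(.26)])
t=onz(c,e[0],125.5);print("rim centre",t,"O",t-16*z)
O=t-16*z;X=np.array([np.cos(.26)*np.cos(ps),np.cos(.26)*np.sin(ps),np.sin(.26)]);Y=np.array([-np.sin(ps),np.cos(ps),0])
print("pred corners",[proj(c,O+16*z+a*X+b*Y).round(1).tolist() for a,b in((-35,-35),(-35,35),(35,35),(35,-35))])
print("pred rim",[proj(c,O+16*z+a*X+b*Y).round(1).tolist() for a,b in((-20,0),(20,0),(0,20),(0,-20))])
E
```

```text
[[301, 33], [204, 34], [206, 133], [301, 132]] ((252.5, 83.0), (100.0, 97.0), 90.0)
((251.54779052734375, 83.68696594238281), (55.788780212402344, 56.38074493408203), 69.76898956298828)
rim centre [581.1 -56.2 125.5] O [585.15399481 -55.50410413 110.03776035]
pred corners [[202.4, 33.9], [300.8, 34.0], [300.2, 132.9], [202.9, 132.8]]
pred rim [[251.6, 55.3], [251.6, 111.9], [279.5, 83.7], [223.6, 83.7]]
```

Pocket origin is about (585,-54.8,110). The tool can't tilt, so I'll pivot the master in the grip: its base goes against the seat's far face, which leans at the wanted angle, and I draw the hand back.

{"method": "arm_command", "body": {
  "steps": [0,-0.0016,0.02,0,0,0,0.03,0,0,0,0.01,0,0.008,0,0,0,0.004,0,0,0,0.003,0,0,0,0.003,0,0,0,0.003,0,0.0003,0,0.003,0,0.0003,0,0.003,0,0.0003,0,0.003,0,0.0005,0,0.002,0,0.0005,0]
}}

```text
clock: 9.05
position: [628.6, -47.7, 192.0]
ee_rot: [-0.086, 0.996, -0.0, 0.01]
contact_force: [6.9, 1.8, 5.6]
gripper_width: 23.2
grasp_force: 62.6
```

{"method": "arm_command", "body": {
  "steps": [0.002,0,0.0005,0,0,0,0,0,0,0,0,0]
}}

```text
clock: 9.43
position: [626.9, -48.0, 192.2]
ee_rot: [-0.086, 0.996, -0.0, 0.01]
contact_force: [10.2, 1.9, 3.8]
gripper_width: 23.1
grasp_force: 62.7
```

{"method": "arm_command", "body": {
  "steps": [0.003,0,0.001,0,0.003,0,0.001,0,0.002,0,0.001,0,0,0,0,0,0,0,0,0]
}}

```text
clock: 10.05
position: [620.7, -49.3, 191.4]
ee_rot: [-0.087, 0.996, -0.001, 0.013]
contact_force: [9.6, 2.0, 8.7]
gripper_width: 23.3
grasp_force: 64.0
```

```bash
python3 - <<'E'
from h import *
s=read_state();Rm=R.from_quat(s["ee_rot"]).as_matrix();d=s["position"]-[585,-54.8,110];print("u,v,w",(.985*d[0]+.17*d[1]).round(1),(-.17*d[0]+.985*d[1]).round(1),d[2].round(1));print(Rm.round(3).tolist(),s["contact_force"].round(1),s["wrist_torque"].round(2))
c=get_calibration("wrist");im=get_image("wrist");cv2.imwrite("pics/w5.png",im[...,::-1]);np.savez("pics/w5.npz",K=c["camera_matrix"],T=c["cam_to_world"])
E
```

```text
u,v,w 36.1 -0.6 81.4
[[-0.985, -0.173, 0.026], [-0.173, 0.985, 0.001], [-0.026, -0.003, -1.0]] [9.6 2.  8.7] [ 0.82 -3.48  0.  ]
```

View pics/w5.png

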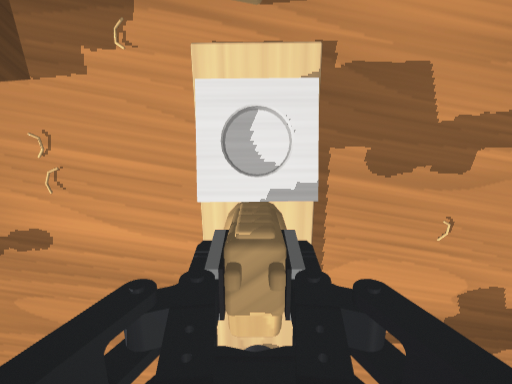

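{"method": "arm_command", "body": {
  "steps": [-0.01,0,-0.003,0,-0.015,0,-0.008,0,-0.005,0,-0.03,0,0,0,-0.015,0,0,0,0,0,0,0,0,0]
}}

```text
clock: 10.85
position: [640.1, -45.4, 239.2]
ee_rot: [-0.085, 0.996, 0.0, -0.002]
contact_force: [0.6, 0.4, -0.2]
gripper_width: 22.7
grasp_force: 62.7
```

```bash
python3 - <<'E'
from h import *
s=read_state();Rm=R.from_quat(s["ee_rot"]);d=s["position"]-[585,-54.8,110];print("u,v,w",(.985*d[0]+.17*d[1]).round(1),(-.17*d[0]+.985*d[1]).round(1),d[2].round(1),Rm.as_matrix()[:,2].round(3),s["contact_force"].round(1),s["clock"])
ps=.171
a=np.concatenate
w3=cv2.imread("pics/w3.png");c=get_calibration("wrist");im=get_image("wrist")[...,::-1];cv2.imwrite("pics/w6.png",im)
ct=get_calibration("scene");sc=get_image("scene")[...,::-1];cv2.imwrite("pics/s6.png",sc)
X,Y=proj(ct,s["position"]).astype(int)
cv2.imwrite("pics/v6.png",np.hstack([cv2.resize(im[130:335,170:340],None,fx=2.4,fy=2.4),cv2.resize(sc[Y-45:Y+60,X-40:X+40],(375,492),interpolation=cv2.INTER_CUBIC)]))
# prediction of the rear base edges vs. lean
ux=np.array([np.cos(ps),np.sin(ps),0]);uy=np.array([-ux[1],ux[0],0])
for t in(0,.15,.2,.25,.3):
    z=np.array([0,0,np.cos(t)])-np.sin(t)*ux;x=ux*np.cos(t)+np.array([0,0,np.sin(t)])
    f=lambda a,b,cc:proj(c,s["position"]-72*z+a*x+b*uy+cc*z).round(1).tolist()
    print(t,"rear",f(-19,0,8),f(-17.5,0,0),"earsback",f(-8,0,94),"muz",f(34,12,60),f(34,12,70),"base sides",f(0,19,8))
E
```

```text
u,v,w 55.9 -0.1 129.2 [-0.003  0.    -1.   ] [ 0.6  0.4 -0.2] 10.85
0 rear [255.1, 180.2] [255.1, 178.8] earsback [256.0, 278.9] muz [280.2, 314.5] [281.8, 329.0] base sides [286.5, 210.1]
0.15 rear [255.1, 194.7] [255.1, 194.8] earsback [256.0, 268.7] muz [281.0, 324.3] [282.8, 337.0] base sides [286.1, 225.1]
0.2 rear [255.1, 199.6] [255.1, 200.2] earsback [255.9, 265.3] muz [281.2, 327.5] [283.1, 339.5] base sides [286.1, 230.2]
0.25 rear [255.2, 204.6] [255.1, 205.6] earsback [255.9, 262.0] muz [281.5, 330.6] [283.4, 341.8] base sides [286.1, 235.3]
0.3 rear [255.2, 209.7] [255.1, 211.1] earsback [255.9, 258.6] muz [281.8, 333.6] [283.8, 344.0] base sides [286.1, 240.5]
```

View pics/v6.png

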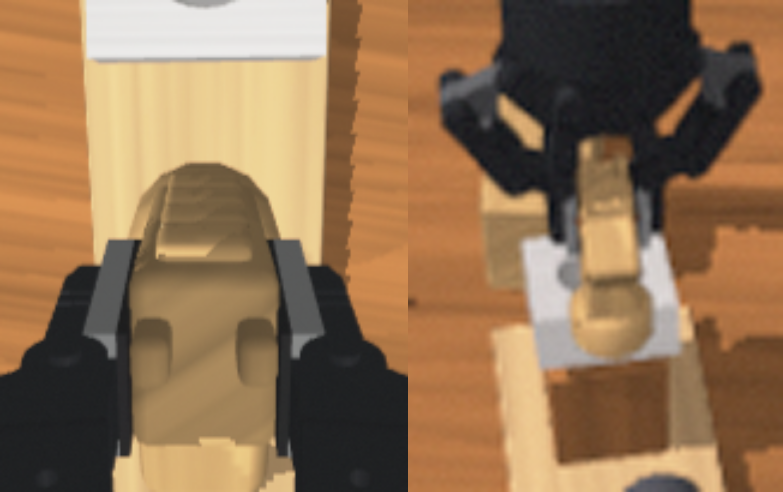

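The last view shows the pivoted master with its rear base edge at about row 198 (raw), so it's leaning about 0.19 rad. The rest will come from the pocket itself. I'll carry it over the pocket.

{"method": "arm_command", "body": {
  "steps": [0.025,0,0,0,0.025,0,0,0,0.0248,0,0,0,0,0,0.017,0,0,0,0.01,0,0,0,0.01,0,0,0,0,0,0,0,0,0]
}}

```text
clock: 11.95
position: [568.0, -58.1, 203.8]
ee_rot: [-0.085, 0.996, -0.0, 0.0]
contact_force: [0.4, 0.2, -0.5]
gripper_width: 23.5
grasp_force: 62.7
```

```bash
cat > st.py <<'E'
from h import *
def st(O=(585,-54.8,110),ps=.171):
    s=read_state();d=s["position"]-np.array(O);print("uvw",(np.cos(ps)*d[0]+np.sin(ps)*d[1]).round(1),(-np.sin(ps)*d[0]+np.cos(ps)*d[1]).round(1),d[2].round(1),"toolz",R.from_quat(s["ee_rot"]).as_matrix()[:,2].round(3),"F",s["contact_force"].round(1),"g",round(s["gripper_width"],1),s["clock"]);return s
E
python3 -c "from st import *;st()"
```

```text
uvw -17.3 -0.4 93.8 toolz [ 0. -0. -1.] F [ 0.4  0.2 -0.5] g 23.5 11.95
```

{"method": "arm_command", "body": {
  "steps": [0.0008,0.0004,0.004,0,0,0,0.004,0,-0.0005,0,0.004,0,-0.001,0,0.004,0,-0.001,0,0.003,0,0,0,0,0,0,0,0,0]
}}

```text
clock: 12.82
position: [569.2, -57.4, 184.7]
ee_rot: [-0.085, 0.996, -0.0, -0.0]
contact_force: [0.6, -0.2, -0.9]
gripper_width: 23.4
grasp_force: 62.7
```

```bash
python3 -c "from st import *;st()"
```

```text
uvw -16.0 0.1 74.7 toolz [-0. -0. -1.] F [ 0.6 -0.2 -0.9] g 23.4 12.825
```

{"method": "arm_command", "body": {
  "steps": [0.0,0,0.002,0,0.002,0,0.001,0,0.002,0,0.0005,0,0.002,0,0.0005,0,0.002,0,0.0005,0,0,0,0,0]
}}

```text
clock: 13.58
position: [566.6, -57.8, 182.6]
ee_rot: [-0.086, 0.996, 0.0, 0.007]
contact_force: [8.9, 2.4, -0.1]
gripper_width: 23.3
grasp_force: 63.0
```

```bash
python3 -c "from st import *;st()"
```

```text
uvw -18.6 0.2 72.6 toolz [ 0.015  0.001 -1.   ] F [ 8.9  2.4 -0.1] g 23.3 13.575
```

{"method": "arm_command", "body": {
  "steps": [0.001,0,0.0015,0,0.001,0,0.0015,0,0,0,0,0]
}}

```text
clock: 13.95
position: [566.4, -57.9, 181.9]
ee_rot: [-0.087, 0.996, -0.0, 0.01]
contact_force: [8.7, 3.6, 6.2]
gripper_width: 23.1
grasp_force: 64.0
```

```bash
python3 -c "from st import *;st()"
```

```text
uvw -18.8 0.1 71.9 toolz [ 0.02   0.001 -1.   ] F [8.7 3.6 6.2] g 23.1 13.95
```

{"method": "arm_command", "body": {
  "steps": [0,0,0,0,0,0,0,0,0,0,0,0,0,0,0,0],
  "grip": 0.06
}}

```text
clock: 14.45
position: [558.8, -59.3, 176.6]
ee_rot: [-0.085, 0.996, -0.0, -0.001]
contact_force: [-0.3, 0.6, -0.5]
gripper_width: 60.0
grasp_force: 0.0
```

{"method": "arm_command", "body": {
  "steps": [0,0,-0.02,0,0,0,-0.04,0,0,0,-0.05,0,0.03,0,-0.03,0,0,0,0,0,0,0,0,0]
}}

```text
clock: 15.2
position: [529.4, -64.2, 316.2]
ee_rot: [-0.085, 0.996, 0.0, -0.001]
contact_force: [-1.6, 0.0, -0.5]
gripper_width: 59.8
grasp_force: 0.0
```

```bash
python3 - <<'E'
from st import *
s=st();c=get_calibration("wrist")
for n in("wrist","scene","top"):
    cv2.imwrite(f"pics/{n}7.png",get_image(n)[...,::-1])
np.savez("pics/w7.npz",K=c["camera_matrix"],T=c["cam_to_world"])
O=np.array([585,-54.8,110.]);ps=.171;ux=np.array([np.cos(ps),np.sin(ps),0]);uy=np.array([-ux[1],ux[0],0])
t=.26;z=np.array([0,0,np.cos(t)])-np.sin(t)*ux;x=ux*np.cos(t)+np.array([0,0,np.sin(t)])
for n,p in dict(muzL=(34,12,62),muzR=(34,-12,62),eyeL=(15,13,74),earTop=(0,0,96),mid=(10,0,87),rimrear=(-20,0,16)).items():
    P=O+p[0]*x+p[1]*uy+p[2]*z;print(n,[proj(k,P).round(1).tolist() for k in(c,get_calibration("scene"),get_calibration("top"))])
# knight mask: yellowish in region, wrist
im=cv2.imread("pics/wrist7.png");h=cv2.cvtColor(im,cv2.COLOR_BGR2HSV)
q=proj(c,O+40*z).astype(int);print(q)
for r in range(q[1]-60,q[1]+90,6):
    if 0<=r<384: print(r,[f"{a[0]},{a[1]},{a[2]}" for a in h[r,q[0]-50:q[0]+51:10]])
E
```

```text
uvw -56.4 0.2 206.2 toolz [-0.001  0.    -1.   ] F [-1.6  0.  -0.5] g 59.8 15.2
muzL [[268.2, 256.6], [242.1, 177.8], [258.4, 173.1]]
muzR [[241.1, 256.7], [231.2, 179.0], [267.7, 171.8]]
eyeL [[270.0, 238.0], [241.4, 168.5], [259.4, 181.2]]
earTop [[254.7, 224.6], [234.2, 157.1], [266.1, 187.6]]
mid [[254.7, 235.1], [234.9, 163.0], [265.2, 183.2]]
rimrear [[254.5, 192.3], [235.5, 182.0], [264.1, 190.0]]
[254 215]
155 ['14,154,187', '19,100,228', '21,92,240', '21,94,238', '21,93,238', '21,93,238', '21,95,237', '21,93,238', '17,105,218', '17,104,162', '14,148,129']
161 ['14,155,202', '19,100,228', '22,92,240', '21,94,237', '21,93,239', '17,105,168', '17,104,167', '17,103,168', '17,103,163', '17,103,161', '14,149,127']
167 ['13,155,202', '19,100,229', '22,91,240', '13,142,88', '13,138,87', '13,139,86', '14,141,87', '13,140,89', '17,104,162', '17,101,161', '14,147,125']
173 ['14,153,193', '19,100,230', '22,91,240', '13,138,87', '14,139,86', '14,142,86', '14,141,85', '13,142,88', '17,102,162', '17,105,161', '14,148,131']
179 ['14,155,186', '19,98,231', '20,3,234', '20,3,234', '20,3,233',
[... 2409 characters left out ...]
3', '20,95,236', '21,96,236', '21,91,240', '20,96,234', '14,148,129', '14,156,200']
281 ['14,155,194', '14,157,197', '21,96,236', '19,100,227', '20,99,232', '20,95,236', '21,96,237', '21,91,240', '18,102,222', '14,150,131', '14,156,196']
287 ['14,155,184', '14,154,181', '20,95,236', '19,101,227', '19,98,231', '20,95,236', '20,95,236', '21,92,240', '18,103,223', '14,149,135', '14,156,206']
293 ['14,155,169', '14,156,177', '20,97,235', '19,102,227', '19,99,231', '21,97,235', '21,96,236', '21,91,240', '18,102,224', '14,148,129', '14,156,206']
299 ['14,155,181', '14,155,179', '20,97,235', '18,102,227', '19,100,230', '20,97,235', '20,96,236', '19,97,232', '18,102,225', '14,148,122', '14,155,191']
```

```bash
python3 - <<'E'
from h import *
h=cv2.cvtColor(cv2.imread("pics/wrist7.png"),cv2.COLOR_BGR2HSV)
k=(h[...,1]>50)&(h[...,0]>14)
for r in range(186,250,5):
    q=np.where(k[r,225:285])[0]+225;print(r,q.min(),q.max(),len(q),end=' | ')
for c in(245,254,263):print(c,h[244:262,c,1].tolist())
for nm,c0,r0 in(("scene",237,165),("top",263,178)):
    h2=cv2.cvtColor(cv2.imread(f"pics/{nm}7.png"),cv2.COLOR_BGR2HSV);m=((h2[...,1]>60)&(h2[...,0]<26)).astype(np.uint8)
    print(nm)
    for r in range(r0-12,r0+26,3):print(r,''.join('#' if v else '.' for v in m[r,c0-22:c0+22]),c0-22)
E
```

```text
Traceback (most recent call last):
ValueError: zero-size array to reduction operation minimum which has no identity
```

```bash
python3 - <<'E'
from h import *
h=cv2.cvtColor(cv2.imread("pics/wrist7.png"),cv2.COLOR_BGR2HSV)
k=(h[...,1]>50)&(h[...,0]>14)
for r in range(188,250,5):
    q=np.where(k[r,225:285])[0]+225
    if len(q):print(r,q.min(),q.max(),len(q),end=' | ')
for c in(245,254,263):print(c,h[244:262,c,1].tolist())
for nm,c0,r0 in(("scene",237,165),("top",263,178)):
    h2=cv2.cvtColor(cv2.imread(f"pics/{nm}7.png"),cv2.COLOR_BGR2HSV);m=((h2[...,1]>60)&(h2[...,0]<26)).astype(np.uint8)
    print(nm)
    for r in range(r0-12,r0+26,3):print(r,''.join('#' if v else '.' for v in m[r,c0-22:c0+22]),c0-22)
E
```

```text
193 246 262 17 | 198 241 267 27 | 203 238 270 33 | 208 236 272 37 | 213 236 272 37 | 218 237 271 35 | 223 239 268 30 | 228 240 268 29 | 233 240 268 29 | 238 241 268 28 | 243 241 268 28 | 248 225 284 60 | 245 [116, 116, 115, 115, 115, 116, 114, 115, 116, 116, 116, 116, 111, 100, 96, 95, 97, 95]
254 [116, 115, 114, 115, 115, 115, 115, 115, 115, 115, 115, 117, 112, 100, 96, 96, 96, 96]
263 [108, 108, 109, 110, 110, 109, 111, 113, 115, 115, 115, 116, 110, 97, 93, 94, 93, 94]
scene
153 ############################################ 215
156 ############################################ 215
159 ############################################ 215
162 ############################################ 215
165 ############################################ 215
168 ############################################ 215
171 ############################################ 215
174 ############################################ 215
177 ###########################.........######## 215
180 ######...........###########.........####### 215
183 ######.........###############.......####### 215
186 #######.......#################.......###### 215
189 #######.........############...........##### 215
top
166 .............................############### 241
169 .......................##################### 241
172 ......................###################### 241
175 .....................####################### 241
178 .....................####################### 241
181 ....................######.################# 241
184 .........................################### 241
187 .......................##.####.############# 241
190 .......................##################### 241
193 ........................#################### 241
196 .........................####.############## 241
199 ............................#..#.########### 241
202 ..................................##.#####.# 241
```

The master is seated: its muzzle end is at row 256.5 straight across, against a predicted 256.6. On to the new knight.

{"method": "arm_command", "body": {
  "steps": [0.0044,-0.0428,0,0,0.0044,-0.0428,0,0,0.0044,-0.0428,0,0,0.0044,-0.0428,0,0,0.0044,-0.0428,0,0,0.0044,-0.0428,0,0,0,0,0.02,-0.067,0,0,0.04,0,0,0,0,0,0,0,0,0],
  "grip": 0.0854
}}

```text
clock: 16.6
position: [548.2, -322.1, 257.9]
ee_rot: [-0.119, 0.993, -0.001, 0.0]
contact_force: [-0.3, 0.5, 1.3]
gripper_width: 85.6
grasp_force: 0.0
```

```bash
python3 - <<'E'
from st import *
s=st((547.5,-321.5,52),.237);c=get_calibration("wrist");im=get_image("wrist")[...,::-1];cv2.imwrite("pics/w8.png",im)
g=cv2.GaussianBlur(cv2.cvtColor(im,cv2.COLOR_BGR2GRAY),(3,3),0).astype(float);h=cv2.cvtColor(im,cv2.COLOR_BGR2HSV)
ux=np.array([.972,.235,0]);uy=np.array([-.235,.972,0]);O=np.array([547.5,-321.5,52]);P=lambda a,b,z:proj(c,O+a*ux+b*uy+[0,0,z]).round(1).tolist()
print("pred: nest near edge",P(-50,0,-2),"L/R edges",P(0,50,-2),P(0,-50,-2),"muz",P(34,12,60),P(34,-12,60),P(34,0,72))
r0=int(P(-50,0,-2)[1])
for cc in (225,285):
    d=np.diff(g[max(0,r0-14):r0+14,cc]);print("near",cc,[(max(0,r0-14)+int(k),round(d[k])) for k in np.argsort(-abs(d))[:3]])
rr=int(P(0,50,-2)[1])
for (a,b) in((P(0,-50,-2),0),(P(0,50,-2),0)):
    x=int(a[0]);d=np.diff(g[rr-25,x-14:x+14]);print("side",[(x-14+int(k),round(d[k])) for k in np.argsort(-abs(d))[:3]])
k=h[...,1]<135
rm=int(P(34,0,60)[1])
for r in range(rm-25,rm+12,4):
    q=np.where(k[r,220:290])[0]+220;print(r,(q.min(),q.max(),len(q)) if len(q) else None,end=' ')
E
```

```text
uvw 0.5 -0.8 205.9 toolz [ 0.    -0.001 -1.   ] F [-0.3  0.5  1.3] g 85.6 16.6
pred: nest near edge [256.0, 107.1] L/R edges [304.9, 157.2] [206.9, 157.2] muz [269.9, 211.0] [242.4, 211.0] [256.2, 216.3]
near 225 [(108, 30), (107, 25), (105, -24)]
near 285 [(107, 31), (108, 29), (104, -28)]
side [(204, -2), (205, -2), (203, -2)]
side [(305, -17), (304, -17), (303, -7)]
186 (np.int64(240), np.int64(270), 31) 190 (np.int64(239), np.int64(271), 33) 194 (np.int64(240), np.int64(270), 31) 198 (np.int64(241), np.int64(269), 29) 202 (np.int64(241), np.int64(269), 29) 206 (np.int64(241), np.int64(269), 29) 210 (np.int64(242), np.int64(268), 27) 214 (np.int64(245), np.int64(266), 22) 218 None 222 None
```

{"method": "arm_command", "body": {
  "steps": [0,0,0.04,0,0,0,0.04,0,0,0,0.03,0,0,0,0.02,0,0,0,0.004,0,0,0,0,0,0,0,0,0]
}}

```text
clock: 17.52
position: [548.3, -322.1, 124.8]
ee_rot: [-0.119, 0.993, -0.001, 0.001]
contact_force: [0.0, -0.7, -0.1]
gripper_width: 85.4
grasp_force: 0.0
```

{"method": "arm_command", "body": {
  "steps": [0,0,0,0,0,0,0,0,0,0,0,0,0,0,0,0,0,0,0,0,0,0,0,0],
  "grip": 0.015
}}

```text
clock: 18.27
position: [547.5, -321.9, 123.3]
ee_rot: [-0.119, 0.993, -0.0, 0.0]
contact_force: [0.3, -0.1, 1.3]
gripper_width: 23.2
grasp_force: 59.1
```

```bash
python3 - <<'E'
from st import *
st((547.5,-321.5,52),.237)
cv2.imwrite("pics/w9.png",get_image("wrist")[...,::-1])
h=cv2.cvtColor(cv2.imread("pics/w9.png"),cv2.COLOR_BGR2HSV);h3=cv2.cvtColor(cv2.imread("pics/w3.png"),cv2.COLOR_BGR2HSV)
for r in(172,178,182,186,190,310,316,320,324):print(r,h3[r,255].tolist(),h[r,255].tolist())
E
```

```text
uvw -0.0 -0.4 71.3 toolz [ 0. -0. -1.] F [ 0.3 -0.1  1.3] g 23.2 18.275
172 [14, 155, 216] [14, 155, 168]
178 [14, 151, 187] [14, 156, 172]
182 [17, 110, 125] [17, 109, 96]
186 [18, 111, 142] [17, 111, 103]
190 [17, 115, 151] [18, 114, 121]
310 [17, 115, 177] [17, 117, 148]
316 [18, 116, 222] [17, 119, 195]
320 [18, 117, 221] [17, 119, 190]
324 [14, 155, 210] [17, 119, 188]
```

{"method": "arm_command", "body": {
  "steps": [0,0,-0.006,0,0,0,-0.006,0,0,0,-0.006,0,0.003,0,0,0,0.003,0,0,0,0.003,0,0,0,0.003,0,0,0,0.003,0,0,0,0.003,0,0,0,0.003,0,0,0,0.003,0,0,0,0.003,0,0,0,0.003,0,0,0,0.003,0,0,0,0,0,0,0,0,0,0,0]
}}

```text
clock: 20.32
position: [518.7, -329.5, 142.3]
ee_rot: [-0.119, 0.993, -0.001, 0.004]
contact_force: [6.6, 3.0, 0.4]
gripper_width: 23.6
grasp_force: 60.0
```

```bash
python3 -c "
from st import *
st((547.5,-321.5,52),.237)"
```

```text
uvw -29.9 -1.0 90.3 toolz [ 0.009 -0.002 -1.   ] F [6.6 3.  0.4] g 23.6 20.325
```

{"method": "arm_command", "body": {
  "steps": [-0.004,0,0,0,0,0,-0.015,0,0,0,-0.03,0,0,0,-0.04,0,0,0,0,0,0,0,0,0]
}}

```text
clock: 21.08
position: [517.9, -328.4, 225.7]
ee_rot: [-0.118, 0.993, 0.001, -0.001]
contact_force: [0.4, -0.1, -1.0]
gripper_width: 23.4
grasp_force: 59.9
```

```bash
cat > lean.py <<'E'
from st import *
s=st((547.5,-321.5,52),.237);c=get_calibration("wrist");im=get_image("wrist")[...,::-1];cv2.imwrite("pics/w10.png",im)
Rm=R.from_quat(s["ee_rot"]).as_matrix();ux=-Rm[:,0];uy=Rm[:,1];up=-Rm[:,2]
for t in(.15,.2,.25,.3):
    z=up*np.cos(t)-np.sin(t)*ux;x=ux*np.cos(t)+np.sin(t)*up
    f=lambda a,b,cc:proj(c,s["position"]-72*z+a*x+b*uy+cc*z).round(1).tolist()
    print(t,"rear",f(-19,0,15),f(-19,0,4),f(-16,0,-26),"muzEnd",f(34,0,70),f(34,12,50),"blockfront",f(16,0,-26))
h=cv2.cvtColor(im,cv2.COLOR_BGR2HSV)
for cc in(245,255,265):print(cc,[(r,h[r,cc,1],h[r,cc,2]) for r in range(180,222,2)])
print([(r,h[r,255,1],h[r,255,2]) for r in range(310,350,2)])
E
python3 lean.py | sed 's/np.uint8(\([0-9]*\))/\1/g'
```

```text
uvw -30.4 0.3 173.7 toolz [-0.002  0.001 -1.   ] F [ 0.4 -0.1 -1. ] g 23.4 21.075
0.15 rear [255.3, 196.7] [255.3, 193.3] [255.1, 190.0] muzEnd [255.8, 337.1] [279.4, 313.1] blockfront [255.2, 233.6]
0.2 rear [255.3, 201.2] [255.3, 198.5] [255.1, 196.6] muzEnd [255.8, 339.6] [279.6, 316.9] blockfront [255.2, 240.6]
0.25 rear [255.3, 205.8] [255.3, 203.7] [255.1, 203.3] muzEnd [255.8, 341.9] [279.9, 320.7] blockfront [255.2, 247.5]
0.3 rear [255.3, 210.4] [255.3, 209.0] [255.2, 210.0] muzEnd [255.8, 344.1] [280.1, 324.4] blockfront [255.2, 254.6]
245 [(180, 154, 131), (182, 149, 115), (184, 148, 110), (186, 148, 110), (188, 152, 116), (190, 151, 120), (192, 149, 116), (194, 153, 112), (196, 150, 112), (198, 150, 112), (200, 150, 117), (202, 149, 120), (204, 150, 119), (206, 147, 106), (208, 143, 82), (210, 123, 89), (212, 112, 100), (214, 110, 102), (216, 112, 96), (218, 113, 95), (220, 112, 100)]
255 [(180, 155, 138), (182, 151, 115), (184, 149, 111), (186, 151, 110), (188, 152, 116), (190, 153, 120), (192, 152, 116), (194, 151, 113), (196, 147, 113), (198, 149, 111), (200, 149, 118)
[... 164 characters left out ...]
99)]
265 [(180, 156, 175), (182, 155, 176), (184, 157, 171), (186, 154, 169), (188, 156, 178), (190, 157, 184), (192, 155, 178), (194, 154, 172), (196, 156, 172), (198, 157, 172), (200, 157, 180), (202, 156, 182), (204, 156, 162), (206, 150, 102), (208, 140, 82), (210, 120, 89), (212, 111, 99), (214, 110, 95), (216, 110, 97), (218, 111, 94), (220, 113, 97)]
[(310, 116, 143), (312, 116, 143), (314, 116, 143), (316, 117, 148), (318, 119, 197), (320, 118, 198), (322, 118, 198), (324, 118, 198), (326, 119, 197), (328, 118, 197), (330, 120, 197), (332, 121, 196), (334, 120, 197), (336, 120, 196), (338, 121, 196), (340, 120, 196), (342, 117, 196), (344, 121, 179), (346, 152, 138), (348, 155, 166)]
```

```bash
python3 - <<'E'
from h import *
c=get_calibration("wrist");ux=np.array([.972,.235,0]);uy=np.array([-.235,.972,0]);O=np.array([547.5,-321.8,52])
for a,z in((-17.5,-2),(17.5,-2),(-17.5,-26),(17.5,-26)):print(a,z,[proj(c,O+a*ux+b*uy+[0,0,z]).round(1).tolist() for b in(-17.5,17.5)])
h=cv2.cvtColor(cv2.imread("pics/w10.png"),cv2.COLOR_BGR2HSV)
for r in range(200,246,3):print(r,' '.join(f"{h[r,x,1]}/{h[r,x,2]}" for x in range(214,300,6)))
E
```

```text
-17.5 -2 [[235.2, 179.4], [272.5, 179.3]]
17.5 -2 [[235.8, 214.1], [271.9, 214.0]]
-17.5 -26 [[236.4, 172.7], [271.2, 172.7]]
17.5 -26 [[237.0, 205.3], [270.7, 205.2]]
200 156/180 156/181 156/182 155/184 150/119 152/116 151/118 150/117 155/179 157/180 156/189 156/189 156/189 158/189 157/190
203 157/180 156/181 156/181 157/182 151/118 150/119 150/119 151/118 155/181 155/181 155/183 157/182 156/183 157/182 156/183
206 156/175 154/175 156/175 154/176 149/106 148/107 149/101 149/101 151/135 146/103 156/182 156/182 157/184 157/184 157/182
209 157/187 156/188 154/175 155/174 140/82 138/83 138/83 140/82 138/83 137/82 149/139 157/180 156/180 156/181 157/180
212 156/186 156/186 156/185 140/151 112/93 111/101 116/101 110/100 112/100 112/93 106/91 155/169 156/170 156/170 157/169
215 156/186 157/187 157/187 116/158 116/139 107/100 110/100 111/101 110/97 110/93 114/112 156/176 156/176 157/177 157/177
218 156/194 157/195 157/196 117/221 114/121 110/95 113/102 111/99 112/96 110/93 110/111 150/158 156/180 155/179 157/179
221 156/196 157/198 158/199 119/193 114/127 109/103 110/102 111/101 109/98 109/
[... 227 characters left out ...]
103 109/103 110/100 110/93 111/101 157/197 156/198 157/197
230 136/161 3/79 10/26 108/87 114/130 113/117 118/117 113/122 113/120 114/119 109/94 48/37 3/78 0/78 156/193
233 3/81 3/81 0/26 111/101 120/196 119/187 119/186 119/186 120/185 117/183 111/108 75/51 3/81 0/80 156/178
236 3/81 3/81 0/26 109/91 115/227 116/222 116/147 119/197 117/220 118/219 113/126 111/92 3/80 0/80 157/184
239 3/81 3/81 24/32 110/86 106/89 111/92 110/93 107/93 109/96 110/97 109/96 109/94 3/80 3/81 153/167
242 3/81 6/81 110/111 112/123 112/105 114/128 111/122 113/122 114/125 113/124 115/122 111/106 5/56 0/81 9/55
245 3/81 0/81 117/174 118/171 119/176 118/173 117/172 119/175 116/174 117/168 116/162 116/145 8/33 3/81 3/79
```

The new knight leans about 0.30 rad, slightly too much for 0.26. I'll take a little off by pushing its block's front edge gently against the fixed nest's near face.

{"method": "arm_command", "body": {
  "steps": [0.025,0,0,0,0.025,0,0,0,0.025,0,0,0,0,0,0.03,0,0,0,0.04,0,0,0,0.03,0,0,0,0.0137,0,-0.005,0,0,0,-0.003,0,0,0,0,0,0,0]
}}

```text
clock: 22.38
position: [455.1, -344.6, 113.7]
ee_rot: [-0.119, 0.993, -0.001, 0.001]
contact_force: [0.0, 0.4, 0.1]
gripper_width: 23.3
grasp_force: 59.9
```

```bash
python3 -c "
from st import *
st((547.5,-321.5,52),.237)"
```

```text
uvw -95.2 -0.8 61.7 toolz [ 0.002 -0.001 -1.   ] F [0.  0.4 0.1] g 23.3 22.375
```

{"method": "arm_command", "body": {
  "steps": [-0.001,0,0,0,-0.001,0,0,0,-0.001,0,0,0,0,0,0,0]
}}

```text
clock: 22.88
position: [457.1, -343.6, 112.4]
ee_rot: [-0.119, 0.993, 0.0, 0.0]
contact_force: [1.0, -0.3, 0.1]
gripper_width: 23.5
grasp_force: 59.9
```

{"method": "arm_command", "body": {
  "steps": [-0.001,0,0,0,-0.001,0,0,0,-0.001,0,0,0,0,0,0,0]
}}

```text
clock: 23.38
position: [458.2, -343.2, 112.4]
ee_rot: [-0.119, 0.993, 0.0, -0.002]
contact_force: [-6.2, -3.0, 3.3]
gripper_width: 22.9
grasp_force: 60.4
```

```bash
python3 -c "
from st import *
st((547.5,-321.5,52),.237)"
```

```text
uvw -91.9 -0.1 60.4 toolz [-0.004  0.    -1.   ] F [-6.2 -3.   3.3] g 22.9 23.375
```

{"method": "arm_command", "body": {
  "steps": [-0.002,0,0,0,-0.001,0,0,0,-0.001,0,0,0,0,0,0,0]
}}

```text
clock: 23.88
position: [460.0, -342.4, 112.3]
ee_rot: [-0.118, 0.993, 0.001, -0.004]
contact_force: [-9.0, -3.8, 4.8]
gripper_width: 23.4
grasp_force: 60.6
```

{"method": "arm_command", "body": {
  "steps": [0.01,0,0,0,0.015,0,0,0,0,0,-0.04,0,0,0,-0.05,0,0,0,0,0,0,0,0,0]
}}

```text
clock: 24.62
position: [439.0, -347.5, 202.0]
ee_rot: [-0.118, 0.993, 0.0, 0.0]
contact_force: [0.6, 1.1, -1.5]
gripper_width: 23.1
grasp_force: 59.9
```

```bash
python3 lean.py | sed 's/np.uint8(\([0-9]*\))/\1/g'
```

```text
uvw -111.6 0.2 150.0 toolz [ 0.     0.001 -1.   ] F [ 0.6  1.1 -1.5] g 23.1 24.625
0.15 rear [255.3, 196.6] [255.3, 193.3] [255.2, 189.9] muzEnd [255.8, 337.0] [279.4, 313.0] blockfront [255.2, 233.6]
0.2 rear [255.3, 201.1] [255.3, 198.5] [255.2, 196.6] muzEnd [255.8, 339.5] [279.6, 316.8] blockfront [255.2, 240.5]
0.25 rear [255.3, 205.7] [255.3, 203.7] [255.2, 203.2] muzEnd [255.8, 341.8] [279.9, 320.6] blockfront [255.2, 247.5]
0.3 rear [255.3, 210.4] [255.3, 209.0] [255.2, 210.0] muzEnd [255.8, 344.1] [280.2, 324.3] blockfront [255.2, 254.5]
245 [(180, 156, 183), (182, 156, 185), (184, 155, 173), (186, 155, 164), (188, 154, 172), (190, 158, 181), (192, 157, 179), (194, 156, 173), (196, 155, 168), (198, 154, 159), (200, 154, 161), (202, 155, 165), (204, 155, 160), (206, 155, 164), (208, 148, 148), (210, 109, 98), (212, 109, 103), (214, 110, 104), (216, 109, 105), (218, 112, 107), (220, 113, 104)]
255 [(180, 157, 179), (182, 156, 181), (184, 156, 183), (186, 154, 174), (188, 156, 163), (190, 157, 169), (192, 155, 179), (194, 155, 176), (196, 157, 171), (198, 156, 167), (200, 155, 
[... 172 characters left out ...]
)]
265 [(180, 156, 182), (182, 156, 178), (184, 155, 178), (186, 157, 182), (188, 155, 174), (190, 155, 161), (192, 154, 164), (194, 156, 175), (196, 155, 174), (198, 155, 171), (200, 155, 166), (202, 154, 157), (204, 155, 158), (206, 155, 165), (208, 144, 149), (210, 109, 96), (212, 111, 99), (214, 113, 99), (216, 110, 97), (218, 110, 100), (220, 112, 98)]
[(310, 115, 146), (312, 116, 145), (314, 117, 146), (316, 117, 151), (318, 119, 201), (320, 119, 201), (322, 119, 201), (324, 118, 201), (326, 119, 200), (328, 120, 200), (330, 120, 199), (332, 120, 199), (334, 120, 200), (336, 120, 200), (338, 119, 199), (340, 118, 198), (342, 119, 200), (344, 131, 175), (346, 155, 174), (348, 155, 173)]
```

{"method": "arm_command", "body": {
  "steps": [0,0,0.05,0,0,0,0.04,0,-0.012,0,0,0,-0.006,0,0,0,-0.004,0,0,0,-0.003,0,0,0,-0.002,0,0,0,-0.0015,0,0,0,0,0,0,0]
}}

```text
clock: 25.8
position: [464.5, -341.7, 114.1]
ee_rot: [-0.119, 0.993, 0.0, -0.003]
contact_force: [-6.9, -3.0, 3.6]
gripper_width: 23.5
grasp_force: 60.3
```

{"method": "arm_command", "body": {
  "steps": [0.012,0,0,0,0.015,0,0,0,0,0,-0.04,0,0,0,-0.05,0,0,0,0,0,0,0,0,0]
}}

```text
clock: 26.55
position: [440.5, -347.3, 202.4]
ee_rot: [-0.118, 0.993, 0.0, 0.0]
contact_force: [-0.0, 1.0, -2.5]
gripper_width: 23.2
grasp_force: 59.9
```

```bash
python3 lean.py | sed 's/np.uint8(\([0-9]*\))/\1/g' | cut -c1-700 | grep -v "^2[46]5"
```

```text
uvw -110.1 0.1 150.4 toolz [ 0.001  0.001 -1.   ] F [-0.   1.  -2.5] g 23.2 26.55
0.15 rear [255.3, 196.6] [255.3, 193.3] [255.2, 189.9] muzEnd [255.8, 337.0] [279.4, 313.0] blockfront [255.2, 233.6]
0.2 rear [255.3, 201.2] [255.3, 198.5] [255.2, 196.6] muzEnd [255.8, 339.5] [279.7, 316.8] blockfront [255.2, 240.5]
0.25 rear [255.3, 205.7] [255.3, 203.7] [255.2, 203.3] muzEnd [255.8, 341.8] [279.9, 320.6] blockfront [255.2, 247.5]
0.3 rear [255.3, 210.4] [255.3, 209.0] [255.2, 210.0] muzEnd [255.8, 344.0] [280.2, 324.3] blockfront [255.2, 254.5]
255 [(180, 154, 179), (182, 156, 183), (184, 156, 176), (186, 154, 164), (188, 155, 166), (190, 154, 177), (192, 156, 177), (194, 156, 173), (196, 155, 168), (198, 155, 160), (200, 152, 158), (202, 122, 109), (204, 106, 91), (206, 111, 103), (208, 113, 108), (210, 110, 109), (212, 111, 108), (214, 111, 110), (216, 113, 115), (218, 115, 106), (220, 110, 111)]
[(310, 115, 146), (312, 116, 147), (314, 115, 146), (316, 114, 145), (318, 120, 199), (320, 119, 199), (322, 119, 199), (324, 119, 199), (326, 119, 199), (328, 119, 199), (330, 120, 200), (332, 120, 199), (334, 120, 198), (336, 120, 198), (338, 118, 198), (340, 124, 187), (342, 155, 174), (344, 156, 173), (346, 157, 174), (348, 156, 168)]
```

The lean is now about 0.24 rad, from the rear edge at row 202 and the muzzle end at row 341. I'll carry it past the master on the robot side.

{"method": "arm_command", "body": {
  "steps": [0,0,-0.03,0.067,-0.0083,0.0478,0,0,-0.0083,0.0478,0,0,-0.0083,0.0478,0,0,-0.0083,0.0478,0,0,-0.0083,0.0478,0,0,-0.0083,0.0478,0,0,-0.0083,0.0478,0,0,-0.0083,0.0478,0,0,-0.0273,-0.0047,0,0,-0.0273,-0.0047,0,0,-0.0273,-0.0047,0,0,-0.0273,-0.0047,0,0,0,0,0,0,0,0,0,0]
}}

```text
clock: 28.48
position: [551.2, 40.4, 231.0]
ee_rot: [-0.085, 0.996, -0.0, -0.002]
contact_force: [-0.7, 0.9, -0.9]
gripper_width: 23.1
grasp_force: 59.9
```

```bash
python3 -c "
from st import *
st()"
```

```text
uvw -17.1 99.5 121.0 toolz [-0.003 -0.001 -1.   ] F [-0.7  0.9 -0.9] g 23.1 28.475
```

{"method": "arm_command", "body": {
  "steps": [0,0.0005,0.02,0,0,0,0.02,0,0,0,0.0105,0,0,0,0,0,0,0,0,0,0,0,0,0,0,0,0,0]
}}

```text
clock: 29.35
position: [552.3, 41.1, 182.4]
ee_rot: [-0.085, 0.996, 0.0, 0.0]
contact_force: [-0.4, 0.2, -0.7]
gripper_width: 23.3
grasp_force: 59.9
```

```bash
python3 - <<'E'
from st import *
s=st();cs=get_calibration("scene");ct=get_calibration("top");c=get_calibration("wrist")
for n in("scene","top","wrist"):cv2.imwrite(f"pics/{n}9.png",get_image(n)[...,::-1])
h=cv2.cvtColor(cv2.imread("pics/wrist9.png"),cv2.COLOR_BGR2HSV)
print("rear",h[194:212,255,1].tolist(),"muz",h[334:350,255,1].tolist())
# master: compare muzzle in scene before/after regrasp (master should be unmoved)
a=cv2.imread("pics/scene7.png");b=cv2.imread("pics/scene9.png");print("scene master roi diff",cv2.absdiff(a,b)[155:190,226:246].mean())
a=cv2.imread("pics/top7.png");b=cv2.imread("pics/top9.png");print("top",cv2.absdiff(a,b)[166:196,258:272].mean())
# muzzle centre columns & rows, scene, for both: predicted
O=np.array([585,-54.8,110.]);ps=.171;ux=np.array([np.cos(ps),np.sin(ps),0]);uy=np.array([-ux[1],ux[0],0]);t=.26
z=np.array([0,0,np.cos(t)])-np.sin(t)*ux;x=ux*np.cos(t)+np.array([0,0,np.sin(t)])
m={}
hs=cv2.cvtColor(b*0+cv2.imread("pics/scene9.png"),cv2.COLOR_BGR2HSV)
for nm,v in(("master",0),("fresh",100)):
    print(nm,"pred nose",[proj(k,O+v*uy+34*x+60*z).round(1).tolist() for k in(cs,ct)])
    q=proj(cs,O+v*uy+34*x+60*z).astype(int)
    for r in range(q[1]-8,q[1]+16,3):print(r,' '.join(f"{hs[r,k,1]}/{hs[r,k,2]}" for k in range(q[0]-14,q[0]+15,2)))
E
```

```text
uvw -15.9 100.1 72.4 toolz [ 0.001  0.    -1.   ] F [-0.4  0.2 -0.7] g 23.3 29.35
rear [147, 148, 149, 150, 149, 149, 148, 135, 112, 109, 108, 109, 111, 112, 108, 112, 111, 111] muz [112, 112, 112, 111, 112, 112, 120, 145, 156, 157, 155, 154, 155, 154, 155, 153]
scene master roi diff 1.4919047619047618
top 71.85238095238095
master pred nose [[236.7, 179.2], [263.0, 172.4]]
171 121/222 120/221 120/221 116/226 120/209 118/224 120/218 123/218 120/216 118/225 126/128 169/95 158/95 154/96 161/98
174 119/150 117/153 117/152 121/147 121/154 122/209 121/217 122/217 118/211 119/220 123/145 162/113 158/116 160/116 159/117
177 120/149 117/148 120/147 111/154 102/160 124/148 114/121 119/111 119/111 115/111 61/129 13/181 9/168 6/129 32/127
180 8/214 11/216 10/212 7/208 11/208 119/188 117/153 122/159 118/171 119/152 82/134 10/128 10/127 10/129 8/128
183 11/212 11/213 8/214 11/213 98/201 124/189 118/167 120/164 119/173 120/168 121/135 99/132 12/130 10/131 10/130
186 30/194 9/215 9/215 13/191 118/222 113/225 118/164 119/167 122/182 119/172 120/147 120/144 10/132 7/172 10/160
189 44/184 9/209 9/209 1
[... 518 characters left out ...]
 120/181 120/211 121/200 121/186 121/183 125/153 160/115 155/117 157/115 158/116
175 157/115 165/113 160/113 151/123 120/181 126/146 119/116 119/118 121/118 125/120 155/110 162/113 160/115 165/113 153/115
178 158/189 158/187 158/189 132/183 120/189 121/175 123/156 120/162 120/164 117/152 141/152 160/193 158/190 157/190 155/192
181 157/190 157/190 154/189 120/219 119/218 118/173 118/153 119/161 119/163 117/152 125/147 157/187 156/188 157/188 157/187
184 158/182 157/185 152/183 119/203 117/223 118/220 115/232 119/221 120/193 120/160 127/143 162/184 159/186 154/189 158/186
187 157/180 157/182 156/183 123/176 122/203 119/207 120/197 118/182 120/164 117/146 136/148 158/187 155/187 159/189 156/189
```

{"method": "arm_command", "body": {
  "steps": [0.0006,0,0.0012,0,0.0006,0,0.0012,0,0,0,0,0,0,0,0,0,0,0,0,0,0,0,0,0]
}}

```text
clock: 30.25
position: [551.0, 40.9, 179.5]
ee_rot: [-0.085, 0.996, 0.0, 0.0]
contact_force: [0.3, -0.3, -1.8]
gripper_width: 23.5
grasp_force: 59.9
```

```bash
python3 - <<'E'
from st import *
s=st();cs=get_calibration("scene")
im=np.mean([get_image("scene").astype(float) for _ in range(4)],0)[...,::-1].astype(np.uint8);cv2.imwrite("pics/scene10.png",im)
h=cv2.cvtColor(im,cv2.COLOR_BGR2HSV)
O=np.array([585,-54.8,110.]);ps=.171;ux=np.array([np.cos(ps),np.sin(ps),0]);uy=np.array([-ux[1],ux[0],0])
for nm,v,t in(("m",0,.26),("f",100,.26),("f",100,.24),("f",100,.16)):
    z=np.array([0,0,np.cos(t)])-np.sin(t)*ux;x=ux*np.cos(t)+np.array([0,0,np.sin(t)])
    B=O+v*uy if nm=="m" else s["position"]-72*z
    print(nm,t,{k:proj(cs,B+p[0]*x+p[1]*uy+p[2]*z).round(1).tolist() for k,p in dict(muzBot=(34,0,48),muzTop=(34,0,75),brow=(15,0,87),ear=(0,8,96),base0=(19,0,2),baseTop=(17,0,22),blk=(16,0,-26)).items()})
for c0 in(237,281):print(c0,[(r,int(h[r,c0-2:c0+3,2].mean()),int(h[r,c0-2:c0+3,1].mean())) for r in range(148,206)])
E
```

```text
uvw -17.2 100.1 69.5 toolz [ 0.  0. -1.] F [ 0.3 -0.3 -1.8] g 23.5 30.25
m 0.26 {'muzBot': [237.1, 183.7], 'muzTop': [236.3, 173.4], 'brow': [235.1, 164.2], 'ear': [237.8, 156.8], 'base0': [237.6, 196.5], 'baseTop': [237.0, 188.9], 'blk': [238.1, 205.4]}
f 0.26 {'muzBot': [281.9, 179.4], 'muzTop': [281.9, 169.2], 'brow': [280.3, 160.0], 'ear': [282.7, 152.7], 'base0': [280.7, 192.3], 'baseTop': [280.5, 184.7], 'blk': [280.5, 201.2]}
f 0.24 {'muzBot': [281.8, 179.5], 'muzTop': [281.9, 169.5], 'brow': [280.3, 160.2], 'ear': [282.7, 152.8], 'base0': [280.6, 192.1], 'baseTop': [280.4, 184.6], 'blk': [280.3, 200.8]}
f 0.16 {'muzBot': [281.7, 180.0], 'muzTop': [281.9, 170.5], 'brow': [280.4, 161.0], 'ear': [282.9, 153.3], 'base0': [280.1, 191.1], 'baseTop': [280.1, 184.0], 'blk': [279.7, 199.1]}
237 [(148, 174, 134), (149, 173, 135), (150, 170, 134), (151, 166, 132), (152, 165, 133), (153, 171, 127), (154, 187, 121), (155, 186, 121), (156, 166, 121), (157, 159, 121), (158, 190, 120), (159, 217, 120), (160, 217, 119), (161, 222, 118), (162, 223, 118), (163, 205, 121), (164, 184, 121), (165,
[... 953 characters left out ...]
9), (165, 217, 119), (166, 217, 119), (167, 217, 119), (168, 218, 118), (169, 218, 119), (170, 218, 119), (171, 218, 119), (172, 210, 120), (173, 172, 120), (174, 121, 119), (175, 106, 121), (176, 133, 121), (177, 159, 120), (178, 160, 120), (179, 160, 120), (180, 160, 119), (181, 159, 120), (182, 161, 120), (183, 196, 120), (184, 216, 118), (185, 202, 120), (186, 189, 119), (187, 182, 119), (188, 174, 120), (189, 168, 119), (190, 163, 120), (191, 161, 120), (192, 164, 120), (193, 168, 119), (194, 170, 120), (195, 167, 120), (196, 166, 119), (197, 169, 119), (198, 172, 120), (199, 145, 126), (200, 101, 154), (201, 106, 157), (202, 105, 157), (203, 106, 156), (204, 108, 157), (205, 113, 158)]
```

{"method": "arm_command", "body": {
  "steps": [0,0,-0.001,0,0,0,0,0,0,0,0,0,0,0,0,0,0,0,0,0,0,0,0,0,0,0,0,0,0,0,0,0]
}}

```text
clock: 31.45
position: [551.0, 40.9, 180.5]
ee_rot: [-0.085, 0.996, -0.0, 0.0]
contact_force: [-0.4, 0.7, -1.3]
gripper_width: 23.1
grasp_force: 59.9
```

```bash
python3 -c "
from st import *
s=st();print(abs(s['joint_vel']).max().round(4),s['grasp_force'])
print(job_done())"
```

```text
uvw -17.3 100.1 70.5 toolz [ 0.  0. -1.] F [-0.4  0.7 -1.3] g 23.1 31.45
0.0014 59.88487422466278
the job is handed in; nothing more can be done
None
```

The job is handed in at 31.5 s, verdict not shown: the master sits in the pocket facing the camera, and the new knight is held still 100 mm to its left, level to within about 2 mm and leaning about 0.24 rad (0.26 wanted).

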